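Lift the sagging bolt over its bent keeper and hold the ink cage ajar

ROBOT

A 6-joint arm with a two-finger parallel gripper is mounted at the origin on a cart in front of the work surface, level with it; the furniture and walls round the work are solid. World frame = base frame: x ahead of the robot, y to its left, z up, the work surface at z = 0. Lengths are in m, angles in rad, forces in N, time in s.
With the tool pointing down it reaches from about 0.325 to 0.9 m from the base axis. Payload 6.1 kg.
Tool frame: the origin (TCP) lies midway between the tips of the shut fingers; the grasp point (between the pads) lies 19 mm behind it; z points along the fingers, x is the direction in which the jaws open and shut, and the axes are right-handed (so a half turn about z gives the same grasp; the last joint's range is limited). The gripper opens to 87 mm and grips with 3 to 60 N. Pads are 19 mm wide; open, the fingers measure 117 mm over their backs; the gripper's body (75 mm by 190 mm) begins 51 mm behind the grasp point.
Start: joints at [-1.323, 0.22, 1.526, -0, 1.395, -0.126], TCP at [0.228, -0.582, 0.223] pointing down, gripper open.
Joint ranges: [-2.98, 2.98], [-0.91, 2.08], [0.09, 2.57], [-1.24, 4.39], [0.2, 2.65], [-2.68, 2.68]. Speed limits (rad/s): [2.57, 2.57, 3.01, 3.14, 3.14, 3.14].

INTERFACE

Orientations are given as [roll, pitch, yaw] about the fixed x, y, z axes, in that order (R = Rz(yaw) Ry(pitch) Rx(roll)).
In Python, from rig import robot gives the robot as it stands.
- The arm moves only by the tool carry_out, never from a script. Its argument "motion" is a list of rows, each a list of 4 numbers: the shift along the tool's x, y, z in units of 50 mm (1.0 is 50 mm), then the turn about the tool's z in units of 5 degrees (1.0 is 5 degrees). A call has 1 to 12 rows; each row shifts and turns the commanded pose from where the row before left it, along the tool's axes as they then stand; what a row does not reach is not made up. A row lasts 1/10 s, in which the tool goes at most 50 mm and 8.59 degrees, less where a joint would pass 70% of its speed; a pose out of reach is approached as far as the arm can. A call is refused whole if a number of a shift passes 1 or a number of a turn 1, either way. A call with a gripper value outside its range is refused whole. "jaw" is the opening, from 0 (shut) to 1 (fully open), set as the call begins (left out, the last holds). The fingers move at their own pace and stop on an object; "grip_force" is the grip in N (left out, the last holds). Time passes only in rows, so rows that do not move let the fingers close. It gives the time, the measured TCP pose, the force and the opening at its end, in the units of the state.
- robot.read_state(): the state, without advancing time (a new reading comes with each control period).
- robot.get_image(name): name is "scene" or "top"; returns the picture (480x640x3 uint8, red, green, blue); there is no depth.
- robot.camera_info(name): a dict with "K" (3x3 intrinsics, pixels), "k1" (the pictures are not rectified: a ray, as slopes to the right and down, at radius r is drawn at 1 + k1 r^2 times it, then the intrinsics apply), "origin" and "rotation" of the camera in the world. Camera axes: x right, y down, z forward; pixel columns grow to the right and rows downward; lengths in m; the calibration is good to about 2 mm. A picture is of the moment at which its call begins. camera_info takes no time and is no camera call.
- robot.sign_off(): hands the job in, once; it reports no verdict.
The state is a dict: "clock": time; "joints": joint angles; "joint_velocities": joint speeds; "effort": joint torques, N m; "tcp_pos": TCP position; "tool_rot": TCP orientation; "wrist_force": force on the tool from outside, world axes, zero at the start; "moment": the same for the moment, N m; "gripper_width": finger opening in m.
Only numpy, scipy, OpenCV 4.12 (cv2) and the standard library are available. Lean on these libraries where they do the work, as an engineer would, in place of code of your own. Each camera call takes 0.05 s, during which the arm holds its last target.

TASK

Open the little ink cage: lift its sagging bolt by the red knob until the nose clears the bent-up lip of the keeper, and draw it fully back towards the hinge without forcing it against the keeper. Then ease the self-closing gate about 25 degrees open (free edge roughly a hand's breadth out), without flinging it, and finish while still holding it there, bolt drawn, other things left where they stand.

Things in the scene. Friction and masses are not known exactly. Their poses are not given: they have to be found in the camera images.
- cage: green barred cage 170 x 262 x 170 mm, fixed to the surface, its place and yaw vary. Origin: centre of its underside; z up, its -x side is the gated front, its +y side (left seen from the front) carries the keeper, the gate's hinge is on its -y side
- gate: green barred gate, 200 mm wide, 122 mm tall (36 to 158 mm above the cage's underside), with the bolt's staples on its front. Origin on the hinge axis at the height of the cage's underside; at any opening its +y axis runs along the gate from the hinge to the free edge, its -x axis points out of the front
- gate_swing (a joint): opening of the gate, rad: 0 shut (a stop there), grows as the free edge swings out of the front, counter-clockwise from above. A spring always pulls it shut with about 0.2 N m at 0 and 0.4 N m at 0.5 rad
- gate_hinge (a point): point on the gate's vertical hinge axis, 97 mm above the cage's underside
- gate_edge (a point): middle of the gate's free edge, 200 mm from the hinge axis
- drop_bolt: steel bolt, a rod of 12 mm diameter and 190 mm length lying along the gate's front 142 mm above the cage's underside, with a nose that hangs down at its keeper end and a red upright knob. 0.12 to 0.25 kg. Its frame is that of the gate when the bolt is home and sagging, and moves with the bolt
- bolt_draw (a joint): how far the bolt is drawn, m, along the gate towards the hinge (its own -y): 0 home, 0.045 fully back; it stays where left. The nose has passed the keeper from 0.026 on; friction about 1.2 N
- bolt_lift (a joint): how far the bolt is lifted in its loose staples, m, straight up: 0 sagging (where its weight keeps it), 0.018 the most. Until it is lifted more than 0.009 the nose runs against the lip at a draw of 0.005
- knob_mid (a point): middle of the red knob, an upright cylinder of 16 mm diameter and 44 mm height (22 mm above and below this point), 196 mm above the cage's underside while the bolt sags, 130 mm from the hinge axis with the bolt home, 21 mm in front of the gate's mid-plane; gripped from above it may turn between the fingers. The staples' tops (171 mm above the cage's underside) and the roof (170 mm) lie below it
- nose_bottom (a point): underside of the bolt's nose (12 x 12 mm, reaching 16 mm below the rod's axis)
- lip_top (a point): the steel keeper is part of the cage, on its left post: a tray open at the top and the outer end, with a front wall that stops the nose coming forward (6 mm of play) and the inner edge bent up into a lip 3 mm thick. This point: middle of the lip's upper edge, 135 mm above the cage's underside, 9 mm above the underside of the sagging nose and 2 to 5 mm from it towards the hinge at the start
- dropper_a_mid (a point): brown dropper bottle inside the cage, 33 mm wide, 102 mm tall, leave alone
- dropper_b_mid (a point): second brown dropper bottle inside the cage, leave alone
- glitter_jar_mid (a point): jar of glitter with red lid in front of the cage, 49 mm wide, 65 mm tall, leave alone
- mug_mid (a point): light blue mug, 82 mm wide, 91 mm tall, leave alone
- cap_press: green hand press to the left, fixed, 360 mm tall with a ball-ended lever; not used, pass clear of it. Origin: its foot on the surface

How it is judged:
By the outcome, as a careful person would: the job done as asked, in the order asked, and still so for the second after the job is handed in, while the arm keeps its last pose, push and grip.
It also fails if it takes over 40 s, if anything falls off the work surface, if the arm or the gripper's body presses on something with over 40 N, if the wrist force passes 120 N, or if a joint passes its speed limit or range.

## Working session

There is one attempt and no reset: what is moved stays moved. The work goes in short steps, Python scripts to look and compute and a tool call to move; the robot and the scene stay as the last step left them, time stands still between calls to the robot, and variables do not carry over. Pictures are saved under pics/ and viewed, and the job is handed in when it is done.

Besides the shell and the picture viewer there is one more tool, called after "Call:" as name(argument=value, ...) on one line, values as JSON. carry_out: Moves the arm, as the interface text tells. Its arguments: {"type":"object","properties":{"motion":{"type":"array","items":{"type":"array","items":{"type":"number"}}},"jaw":{"type":"number"},"grip_force":{"type":"number"}},"required":["motion"]}

```bash
ls; mkdir -p pics
python3 - <<'E'
from rig import robot
import cv2
for n in("scene","top"):
    im=robot.get_image(n); cv2.imwrite(f"pics/{n}0.png",im[:,:,::-1])
    print(n,robot.camera_info(n))
print(robot.read_state())
E
```

```text
pics
scene {'K': array([[553.44570696,   0.        , 312.28780686],
       [  0.        , 553.44570696, 239.23704854],
       [  0.        ,   0.        ,   1.        ]]), 'k1': -0.08194729815053171, 'origin': array([-0.52471364, -0.43602008,  0.8414336 ]), 'rotation': array([-2.11121503, -0.01175303, -1.05744257])}
top {'K': array([[508.49215026,   0.        , 327.7029025 ],
       [  0.        , 508.49215026, 241.72879171],
       [  0.        ,   0.        ,   1.        ]]), 'k1': -0.021308554275794377, 'origin': array([-0.14709439,  0.0176388 ,  1.20863524]), 'rotation': array([-2.57783319, -0.0064332 , -1.38412146])}
{'clock': 0.1, 'joints': array([-1.32311707e+00,  2.21152536e-01,  1.52750408e+00,  1.52238866e-05,
        1.39473900e+00, -1.26060467e-01]), 'joint_velocities': array([ 0.00124612, -0.00018703, -0.00178627,  0.00121739, -0.00071941,
       -0.00061734]), 'effort': array([ 7.89223577e-04, -4.95945275e+01, -3.88519263e+01,  7.01756892e-02,
        5.14831056e-02, -4.64433390e-05]), 'tcp_pos': array([ 0.2280693 , -0.58128355,  0.2215395 ]), 'tool_rot': array([-3.14135111e+00,  1.78677219e-03, -1.19705906e+00]), 'wrist_force': array([-0.05224218, -0.06355723, -0.09465733]), 'moment': array([ 0.0192852 ,  0.02717195, -0.02893087]), 'gripper_width': 0.08717800054748676}
```

View pics/scene0.png

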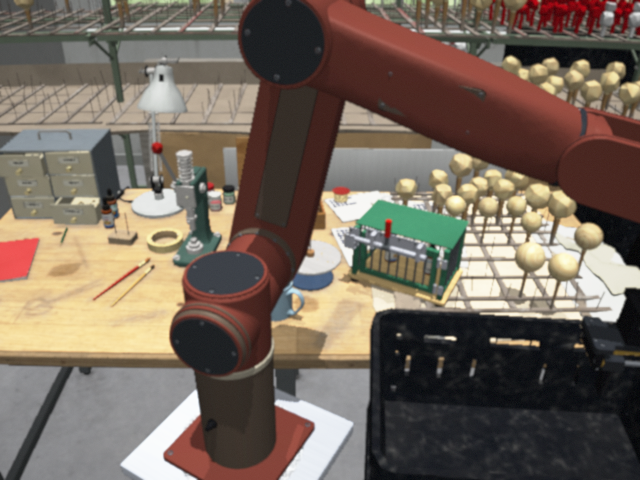

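View pics/top0.png

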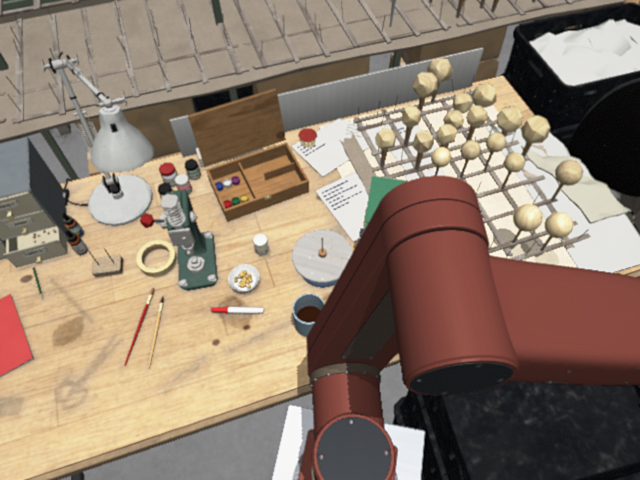

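The scene view shows the cage around (410,250), with the red knob at (388,230). In the top view the arm hides it. I'll zoom in on the scene view.

Run:
```python
import cv2
im=cv2.imread("pics/scene0.png")
cv2.imwrite("pics/z0.png",cv2.resize(im[185:310,325:485],None,fx=5,fy=4.8,interpolation=cv2.INTER_CUBIC))
```

```text
(no output)
```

View pics/z0.png

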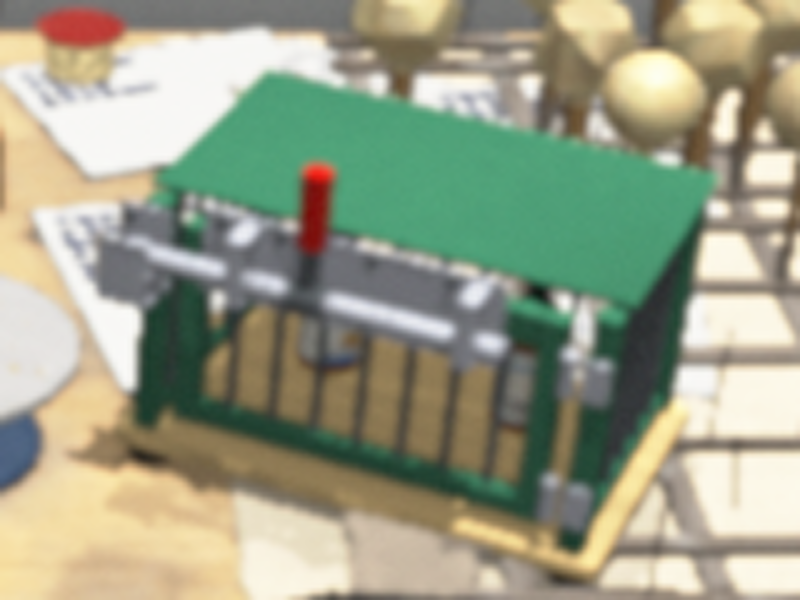

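```bash
cat > h.py <<'E'
import numpy as np,cv2
from scipy.spatial.transform import Rotation as R
from rig import robot
def ray(n,uv):
    c=robot.camera_info(n);d=np.array([c['k1'],0,0,0,0.])
    # 1+k1 r^2 : standard radial model
    p=cv2.undistortPoints(np.array(uv,float).reshape(-1,1,2),c['K'],d).reshape(-1,2)
    v=np.c_[p,np.ones(len(p))]@R.from_euler('xyz',c['rotation']).as_matrix().T
    return c['origin'],v
def plane(n,uv,z):
    o,v=ray(n,uv);return o+v*((z-o[2])/v[:,2])[:,None]
E
python3 - <<'E'
from h import *
f=lambda L:[(325+(a+.5)/5-.5,185+(b+.5)/4.8-.5) for a,b in L]
np.set_printoptions(precision=4,suppress=True)
P=plane("scene",f([(162,180),(268,72),(716,178),(632,306)]),.170)
print(P)
for i in range(4):
    e=P[(i+1)%4]-P[i];print(np.linalg.norm(e),np.degrees(np.arctan2(e[1],e[0])))
print(P.mean(0))
k=plane("scene",f([(318,172)]),.218);print('knobtop',k)
im=cv2.imread("pics/scene0.png");hs=cv2.cvtColor(im,cv2.COLOR_BGR2HSV)
m=((hs[...,0]<8)|(hs[...,0]>172))&(hs[...,1]>170)&(hs[...,2]>90)
ys,xs=np.nonzero(m[200:250,375:400]);ys+=200;xs+=375
print(xs.mean(),xs.min(),xs.max(),ys.min(),ys.max())
for v in sorted(set(ys)):print(v,xs[ys==v].min(),xs[ys==v].max(),end=';')
print(plane("scene",[(xs.mean(),ys.mean())],.196))
E
```

```text
[[ 0.583   0.0515  0.17  ]
 [ 0.7248  0.0557  0.17  ]
 [ 0.7286 -0.1892  0.17  ]
 [ 0.5818 -0.1907  0.17  ]]
0.1418107942166263 1.7192462736256442
0.24497448987149362 -89.10521508450188
0.14681500384217563 -179.42310950922143
0.24217136033166925 89.70780574635037
[ 0.6545 -0.0682  0.17  ]
knobtop [[ 0.5483 -0.0428  0.218 ]]
387.6 385 390 220 236
220 387 390;221 386 390;222 386 390;223 386 390;224 386 390;225 386 389;226 386 389;227 386 389;228 386 389;229 386 389;230 386 389;231 386 389;232 386 389;233 386 389;234 386 388;235 385 388;236 386 388;[[ 0.5535 -0.041   0.196 ]]
```

Run:
```python
from h import *
f=lambda L:[(325+(a+.5)/5-.5,185+(b+.5)/4.8-.5) for a,b in L]
np.set_printoptions(precision=4,suppress=True)
for z in (0,.01,.02):
  P=plane("scene",f([(125,445),(590,578),(686,408)]),z)
  print(z,P,[np.linalg.norm(P[i+1]-P[i]) for i in (0,1)])
# knob top & bottom edges vertical triangulation: find z for knob bottom given the same xy
for zt in (.21,.218,.226,.234):
  t=plane("scene",f([(317,172)]),zt)[0]
  o,v=ray("scene",f([(312,250)])); 
  s=((t-o)[:2]@v[0,:2])/(v[0,:2]@v[0,:2]); print(zt,t,(o+v[0]*s))
# green posts: gate post near hinge
for z in (.036,.0):print(plane("scene",f([(150,425),(575,548)]),z))
```

```text
0 [[ 0.581   0.0622  0.    ]
 [ 0.5894 -0.1917  0.    ]
 [ 0.7691 -0.1881  0.    ]] [np.float64(0.254044274218157), np.float64(0.1797507301186849)]
0.01 [[ 0.5678  0.0562  0.01  ]
 [ 0.5762 -0.1946  0.01  ]
 [ 0.7538 -0.191   0.01  ]] [np.float64(0.25102509037334125), np.float64(0.17761448633937382)]
0.02 [[ 0.5547  0.0503  0.02  ]
 [ 0.5629 -0.1975  0.02  ]
 [ 0.7384 -0.194   0.02  ]] [np.float64(0.2480059065285255), np.float64(0.17547824256006256)]
0.21 [ 0.5618 -0.0373  0.21  ] [ 0.5623 -0.0385  0.1655]
0.218 [ 0.5481 -0.0424  0.218 ] [ 0.5485 -0.0435  0.174 ]
0.226 [ 0.5343 -0.0474  0.226 ] [ 0.5347 -0.0486  0.1826]
0.234 [ 0.5205 -0.0525  0.234 ] [ 0.521  -0.0536  0.1912]
[[ 0.557  0.038  0.036]
 [ 0.562 -0.188  0.036]]
[[ 0.6053  0.0592  0.    ]
 [ 0.6106 -0.1769  0.    ]]
```

Call:
carry_out(motion=[[-0.1,0.8,-0.4,0],[-0.1,0.8,-0.4,0],[-0.1,0.8,-0.2,0],[-0.1,0.8,0,0],[-0.1,0.8,0,0],[-0.1,0.8,0,0],[-0.1,0.8,0,0],[0,0,0,0]])

```text
clock: 0.9
tcp_pos: [-0.0505, -0.6518, 0.2715]
tool_rot: [3.14, 0.002, -1.202]
wrist_force: [0.1, 0.2, -0.7]
gripper_width: 0.0868
```

Run:
```python
from h import *
im=robot.get_image("top"); cv2.imwrite("pics/top1.png",im[:,:,::-1])
print(robot.read_state()['joints'],robot.read_state()['clock'])
```

```text
[-1.76457487e+00  2.62610530e-01  1.38528144e+00 -2.20074271e-04
  1.49519505e+00 -5.63638719e-01] 0.95
```

View pics/top1.png

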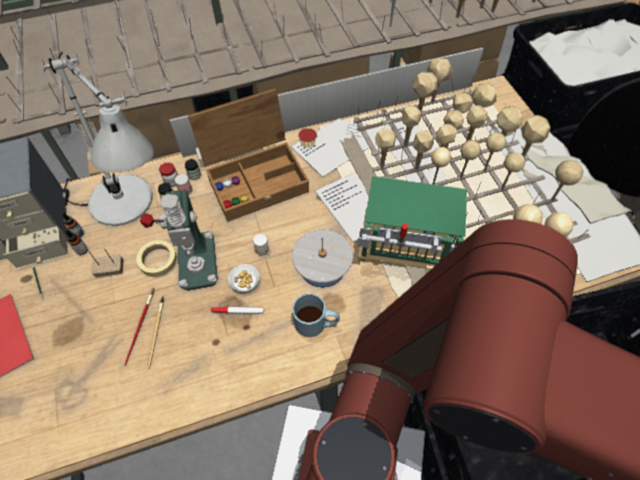

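Run:
```python
import cv2
im=cv2.imread("pics/top1.png")
cv2.imwrite("pics/z1.png",cv2.resize(im[165:285,345:485],None,fx=5,fy=5,interpolation=cv2.INTER_CUBIC))
```

```text
(no output)
```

View pics/z1.png

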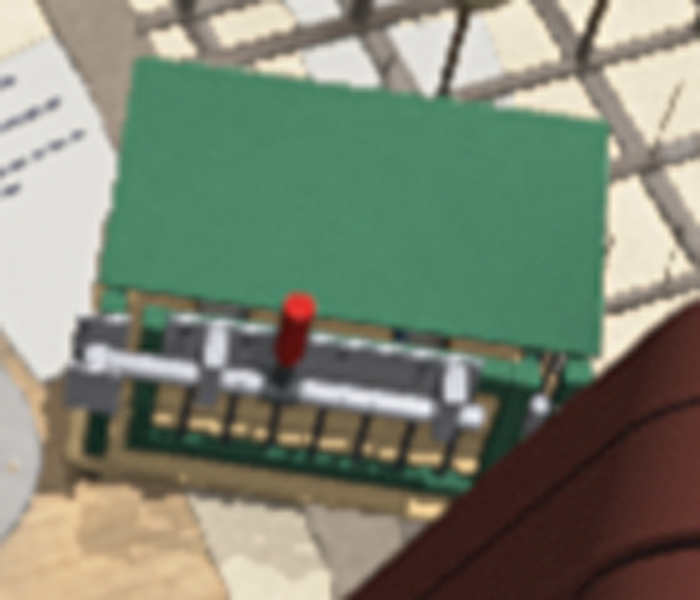

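Run:
```python
from h import *
np.set_printoptions(precision=4,suppress=True)
f=lambda L:[(325+(a+.5)/5-.5,185+(b+.5)/4.8-.5) for a,b in L]
g=lambda L:[(345+(a+.5)/5-.5,165+(b+.5)/5-.5) for a,b in L]
S=f([(162,180),(268,72),(716,178),(632,306),(318,172),(313,250)])
T=g([(100,285),(135,60),(610,125),(600,356),(300,303),(288,362)])
o1,v1=ray("scene",S);o2,v2=ray("top",T)
for a,b in zip(v1,v2):
    st=np.linalg.lstsq(np.c_[a,-b],o2-o1,rcond=None)[0]
    p,q=o1+a*st[0],o2+b*st[1];print((p+q)/2,np.linalg.norm(p-q))
P=plane("top",T[:4],.170);print(P,[np.linalg.norm(P[(i+1)%4]-P[i]) for i in range(4)])
print(plane("top",T[4:5],.218),plane("top",T[5:],.174))
B=plane("top",g([(72,470),(118,60)]),0);print(B)
```

```text
[0.5759 0.0516 0.1721] 0.006476132925597894
[0.7214 0.0559 0.1708] 0.003181819633685956
[ 0.722  -0.1905  0.1735] 9.891389499241536e-06
[ 0.5778 -0.1917  0.1725] 0.00024316003847596457
[ 0.5501 -0.042   0.2169] 0.00030711547748179645
[ 0.5451 -0.0437  0.1751] 0.0034081225139165126
[[ 0.5748  0.054   0.17  ]
 [ 0.7206  0.0571  0.17  ]
 [ 0.725  -0.1913  0.17  ]
 [ 0.5796 -0.1923  0.17  ]] [np.float64(0.14589393465424233), np.float64(0.24840061864420435), np.float64(0.145330981250235), np.float64(0.24640426261161497)]
[[ 0.5492 -0.0418  0.218 ]] [[ 0.5445 -0.0424  0.174 ]]
[[0.5675 0.0569 0.    ]
 [0.8607 0.0738 0.    ]]
```

Triangulating both views puts the knob at about (0.548, −0.0425), with its top at z≈0.217. The cage yaw is about 0.8° and its underside is at z≈0. Next I'll turn the wrist while rising.

Call:
carry_out(motion=[[0,0,-0.2,-1],[0,0,-0.2,-1],[0,0,-0.2,-1],[0,0,-0.2,-1],[0,0,-0.2,-1],[0,0,-0.2,-1],[0,0,0,-1],[0,0,0,-1],[0,0,0,-1],[0,0,0,-1],[0,0,0,-1],[0,0,0,-1]], jaw=0.6, grip_force=10)

```text
clock: 2.15
tcp_pos: [-0.0435, -0.6511, 0.3321]
tool_rot: [-3.141, -0.001, -0.145]
wrist_force: [0.5, -0.3, 0.2]
gripper_width: 0.0524
```

Call:
carry_out(motion=[[0,0,0,-1],[0,0,0,-0.95],[0,0,0,0]])

```text
clock: 2.45
tcp_pos: [-0.0437, -0.6512, 0.3322]
tool_rot: [-3.141, -0.001, 0.023]
wrist_force: [0.6, 0.7, -0.0]
gripper_width: 0.0526
```

Call:
carry_out(motion=[[0.5,-0.5,0,0],[0.5,-0.5,0,0],[0.5,-0.5,0,0],[0.5,-0.5,0,0],[0.5,-0.5,0,0],[0.5,-0.5,0,0],[0.5,-0.5,0,0],[0.5,-0.5,0,0],[0.5,-0.5,0,0],[0.5,-0.5,0,0],[0.5,-0.5,0,0],[0.5,-0.5,0,0]])

```text
clock: 3.65
tcp_pos: [0.2498, -0.3437, 0.3325]
tool_rot: [3.141, -0.001, 0.018]
wrist_force: [0.9, -0.2, 0.0]
gripper_width: 0.0522
```

Call:
carry_out(motion=[[0.5,-0.5,0,0],[0.5,-0.5,0,0],[0.5,-0.5,0,0],[0.5,-0.5,0,0],[0.5,-0.5,0,0],[0.5,-0.5,0,0],[0.5,-0.5,0,0],[0.5,-0.5,0,0],[0.5,-0.5,0,0],[0.5,-0.4,0,0],[0,0,0,0],[0,0,0,0]])

```text
clock: 4.85
tcp_pos: [0.4934, -0.0944, 0.3321]
tool_rot: [-3.141, 0.001, 0.021]
wrist_force: [-0.4, -0.1, -0.1]
gripper_width: 0.0523
```

Run:
```python
from h import *
for n in("scene","top"):
    im=robot.get_image(n); cv2.imwrite(f"pics/{n}2.png",im[:,:,::-1])
```

```text
(no output)
```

View pics/scene2.png

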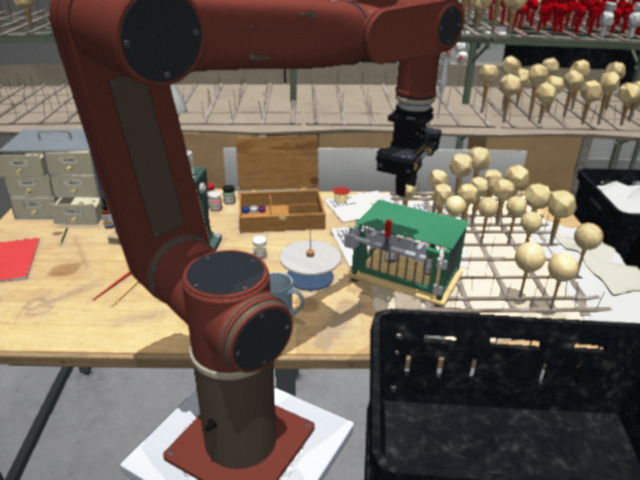

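View pics/top2.png

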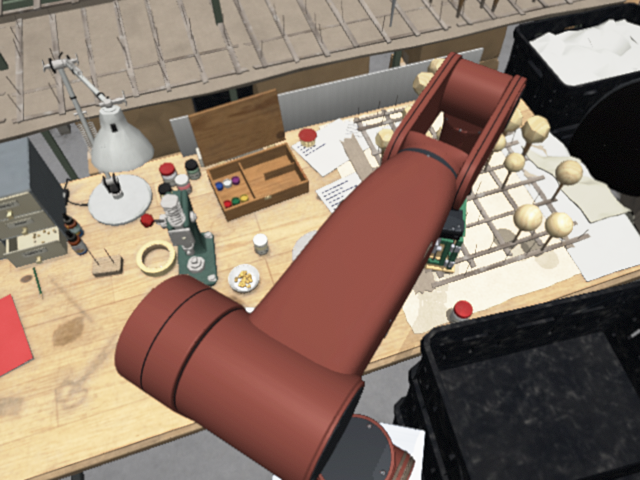

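The glitter jar is now visible at top (460,312), clear of the gate's sweep. The commands fell about 55 mm short per axis, so I'll correct that and come to just above the knob.

Call:
carry_out(motion=[[0.4,-0.35,0,0],[0.4,-0.35,0,0],[0.32,-0.3,0,0],[0,0,0.3,0.07],[0,0,0.5,0],[0,0,0.5,0],[0,0,0.3,0],[0,0,0,0],[0,0,0,0]])

```text
clock: 5.85
tcp_pos: [0.5483, -0.0449, 0.253]
tool_rot: [3.141, -0.0, 0.013]
wrist_force: [0.8, 0.2, -0.3]
gripper_width: 0.0522
```

Run:
```python
from h import *
im=robot.get_image("scene"); cv2.imwrite(f"pics/scene3.png",im[:,:,::-1])
cv2.imwrite("pics/z3.png",cv2.resize(im[120:300,310:490,::-1],None,fx=3.3,fy=3.3,interpolation=cv2.INTER_CUBIC))
c=robot.camera_info("scene");s=robot.read_state();print(s['tcp_pos'],s['tool_rot'])
Rm=R.from_euler('xyz',c['rotation']).as_matrix()
for p in (s['tcp_pos'],[.548,-.0425,.218]):
    q=Rm.T@(np.array(p)-c['origin']);q=q[:2]/q[2];q=q*(1+c['k1']*(q@q));print(q*553.446+[312.288,239.237])
```

```text
[ 0.54889584 -0.04489171  0.25385455] [ 3.14111888e+00 -1.75700289e-03  1.34039445e-02]
[390.4087806  206.92052219]
[388.03076802 220.46403266]
```

View pics/z3.png

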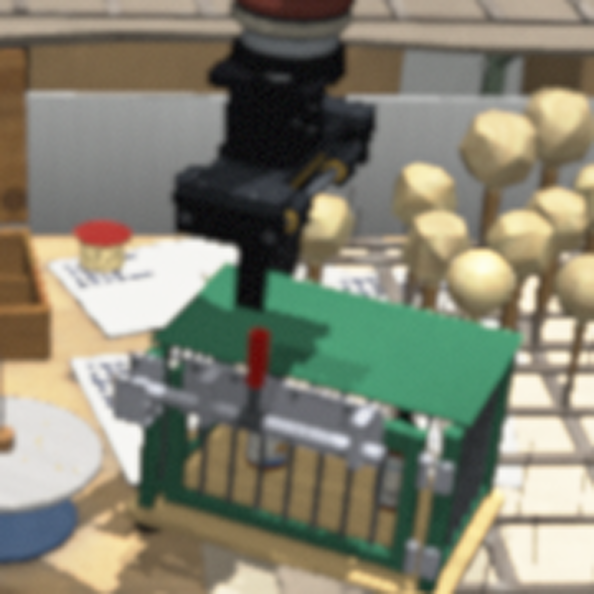

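The fingers sit above the knob, which shows at about (388,222) in the scene picture. Descending now.

Call:
carry_out(motion=[[0,-0.05,0.3,0],[0,0,0.3,0],[0,0,0.3,0],[0,0,0.3,0],[0,0,0.2,0],[0,0,0,0],[0,0,0,0]])

```text
clock: 6.6
tcp_pos: [0.5485, -0.0418, 0.1823]
tool_rot: [-3.141, 0.0, 0.014]
wrist_force: [1.1, -0.2, -0.4]
gripper_width: 0.0523
```

Run:
```python
from h import *
im=robot.get_image("scene"); cv2.imwrite(f"pics/scene4.png",im[:,:,::-1])
cv2.imwrite("pics/z4.png",cv2.resize(im[170:270,340:440,::-1],None,fx=6,fy=6,interpolation=cv2.INTER_CUBIC))
s=robot.read_state();print(s['tcp_pos'],s['tool_rot'])
```

```text
[ 0.54890779 -0.04186453  0.18302697] [ 3.14141958e+00 -7.75162168e-04  1.42505717e-02]
```

View pics/z4.png

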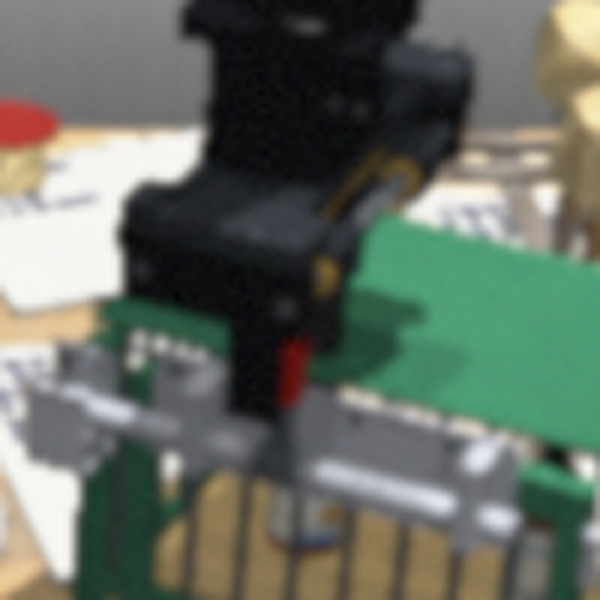

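The front finger is just left of the knob at crop (255,370), and the knob shows at (295,370), so the knob is between the jaws. Closing gently.

Call:
carry_out(motion=[[0,0,0,0],[0,0,0,0],[0,0,0,0],[0,0,0,0],[0,0,0,0]], jaw=0, grip_force=6)

```text
clock: 7.15
tcp_pos: [0.549, -0.042, 0.1828]
tool_rot: [3.141, -0.001, 0.014]
wrist_force: [3.2, -1.1, -0.9]
gripper_width: 0.0204
```

Call:
carry_out(motion=[[0,0,0,0],[0,0,0,0],[0,0,0,0],[0,0,0,0]])

```text
clock: 7.55
tcp_pos: [0.5493, -0.042, 0.1829]
tool_rot: [3.141, -0.002, 0.014]
wrist_force: [6.1, -0.9, -1.2]
gripper_width: 0.0159
```

The jaws have closed on the knob (15.9 mm). The wrist shows about +5 N in x, so the true centre is slightly further in +x. I'll recentre there.

Call:
carry_out(motion=[[0.03,0,0,0],[0,0,0,0],[0,0,0,0]])

```text
clock: 7.85
tcp_pos: [0.5501, -0.0419, 0.1828]
tool_rot: [3.141, -0.0, 0.014]
wrist_force: [1.9, -2.0, 1.5]
gripper_width: 0.0154
```

Call:
carry_out(motion=[[0,0,0,0],[0,0,0,0],[0,0,-0.07,0],[0,0,-0.07,0],[0,0,-0.07,0],[0,0,-0.07,0],[0,0,0,0],[0,0,0,0]], grip_force=30)

```text
clock: 8.65
tcp_pos: [0.55, -0.0415, 0.1966]
tool_rot: [-3.141, -0.0, 0.014]
wrist_force: [1.5, -0.4, -2.9]
gripper_width: 0.0151
```

Run:
```python
from h import *
im=robot.get_image("scene"); cv2.imwrite(f"pics/scene5.png",im[:,:,::-1])
cv2.imwrite("pics/z5.png",cv2.resize(im[170:270,340:440,::-1],None,fx=6,fy=6,interpolation=cv2.INTER_CUBIC))
s=robot.read_state();print(s['tcp_pos'],s['wrist_force'],s['moment'])
```

```text
[ 0.54996148 -0.04155338  0.19651133] [ 1.29749117  0.0280667  -2.06229944] [ 0.072416   -0.37170064  0.00592584]
```

View pics/z5.png

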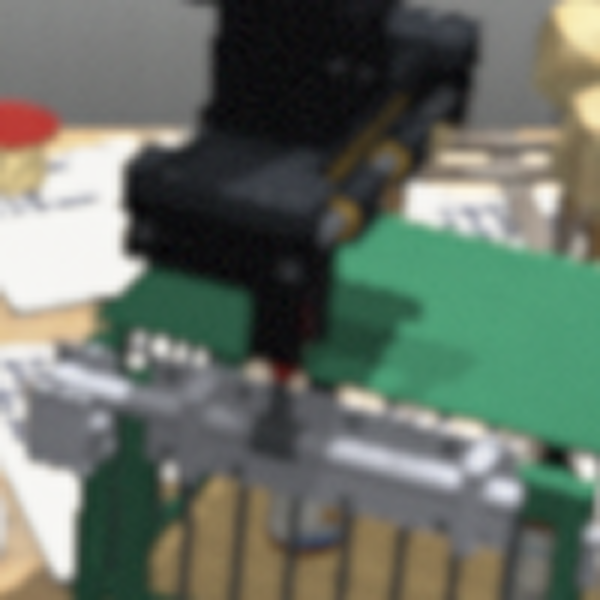

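The bolt has visibly risen: the rod now sits higher in the staples, and the load is about 2–3 N. Drawing now, the first part slowly.

Call:
carry_out(motion=[[0,0.06,0,0],[0,0.06,0,0],[0,0.06,0,0],[0,0.06,0,0],[0,0,0,0]])

```text
clock: 9.2
tcp_pos: [0.5502, -0.0544, 0.1965]
tool_rot: [3.141, 0.0, 0.014]
wrist_force: [0.5, -0.4, -1.9]
gripper_width: 0.0151
```

Call:
carry_out(motion=[[0,0.1,0,0],[0,0.1,0,0],[0,0.1,0,0],[0,0.1,0,0],[0,0.1,0,0],[0,0.08,0,0],[0,0,0,0],[0,0,0,0]])

```text
clock: 10.0
tcp_pos: [0.5508, -0.0834, 0.1967]
tool_rot: [3.141, -0.001, 0.014]
wrist_force: [3.3, -1.3, -2.5]
gripper_width: 0.0151
```

Call:
carry_out(motion=[[0,0.03,0,0],[0,0.03,0,0],[0,0,0,0],[0,0,0,0]])

```text
clock: 10.4
tcp_pos: [0.5504, -0.0847, 0.1963]
tool_rot: [-3.14, 0.001, 0.015]
wrist_force: [2.6, 5.9, -2.5]
gripper_width: 0.0147
```

Run:
```python
from h import *
im=robot.get_image("scene"); cv2.imwrite(f"pics/scene6.png",im[:,:,::-1])
cv2.imwrite("pics/z6.png",cv2.resize(im[170:290,335:480,::-1],None,fx=5,fy=5,interpolation=cv2.INTER_CUBIC))
s=robot.read_state();print(s['tcp_pos'],s['wrist_force'],s['moment'])
```

```text
[ 0.5503626  -0.08470913  0.19630411] [ 2.52553532  4.56169026 -2.14624206] [ 0.79509974 -0.51450484  0.09141775]
```

View pics/z6.png

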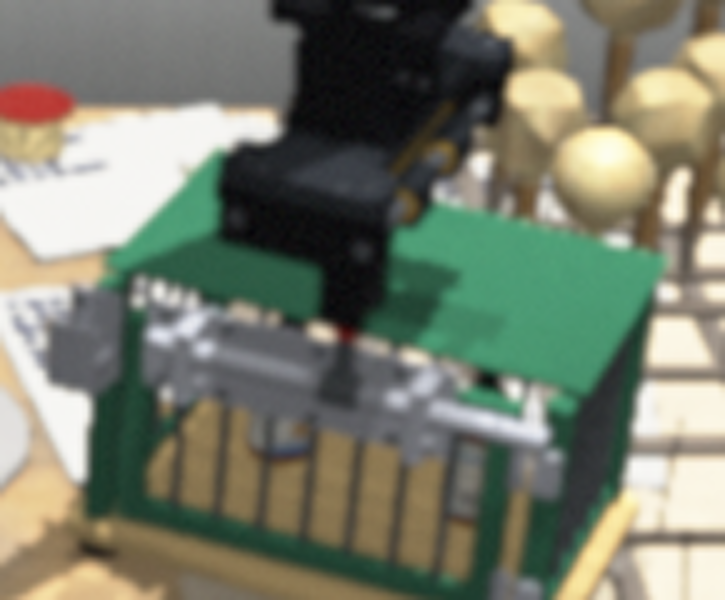

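The bolt is fully back: the stop reads about 5 N, the rod end reaches the hinge post, and the keeper at crop (85,345) is empty. Now easing the gate open about the hinge, 1.25° per row.

Call:
carry_out(motion=[[-0.037,0.01,0,-0.25],[-0.037,0.01,0,-0.25],[-0.037,0.01,0,-0.25],[-0.037,0.01,0,-0.25],[-0.037,0.01,0,-0.25],[-0.037,0.01,0,-0.25],[-0.037,0.01,0,-0.25],[-0.037,0.01,0,-0.25],[0,0,0,0],[0,0,0,0]])

```text
clock: 11.45
tcp_pos: [0.5361, -0.0906, 0.1965]
tool_rot: [-3.141, 0.0, 0.189]
wrist_force: [2.1, 4.4, -1.8]
gripper_width: 0.015
```

Run:
```python
from h import *
im=robot.get_image("scene"); cv2.imwrite(f"pics/scene7.png",im[:,:,::-1])
cv2.imwrite("pics/z7.png",cv2.resize(im[170:290,335:480,::-1],None,fx=5,fy=5,interpolation=cv2.INTER_CUBIC))
s=robot.read_state();print(s['tcp_pos'],s['tool_rot'],s['wrist_force'],s['moment'])
```

```text
[ 0.53615614 -0.09054706  0.19647062] [-3.14072764e+00  1.54000418e-04  1.88525403e-01] [ 1.92102423  4.10939396 -2.01769509] [ 0.77046135 -0.48341993  0.04702369]
```

View pics/z7.png

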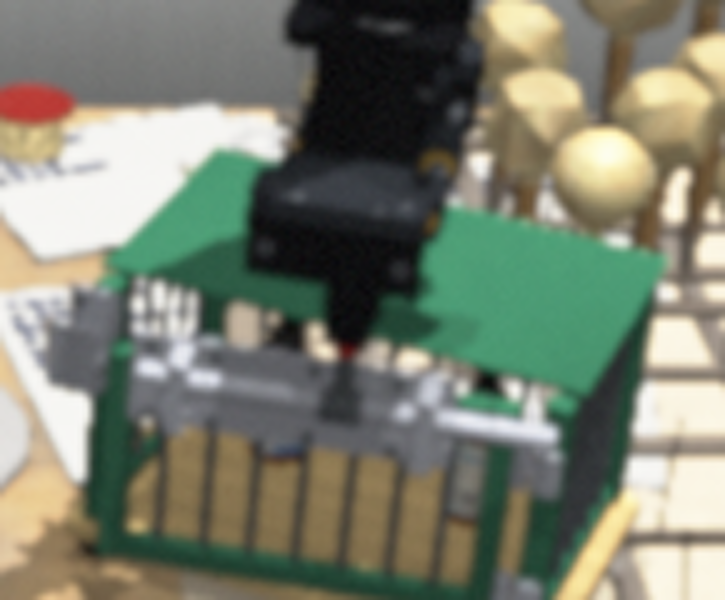

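The gate is opening without binding, about 10° so far, and the forces are steady. I'll do the remaining 15° and settle.

Call:
carry_out(motion=[[-0.037,0.01,0,-0.25],[-0.037,0.01,0,-0.25],[-0.037,0.01,0,-0.25],[-0.037,0.01,0,-0.25],[-0.037,0.01,0,-0.25],[-0.037,0.01,0,-0.25],[-0.037,0.01,0,-0.25],[-0.037,0.01,0,-0.25],[-0.037,0.01,0,-0.25],[-0.037,0.01,0,-0.25],[-0.037,0.01,0,-0.25],[-0.037,0.01,0,-0.25]])

```text
clock: 12.7
tcp_pos: [0.5175, -0.1035, 0.1968]
tool_rot: [3.141, -0.001, 0.451]
wrist_force: [4.1, 3.4, -1.9]
gripper_width: 0.0153
```

Call:
carry_out(motion=[[0,0,0,0],[0,0,0,0],[0,0,0,0],[0,0,0,0]])

```text
clock: 13.1
tcp_pos: [0.5175, -0.1035, 0.1968]
tool_rot: [3.141, -0.001, 0.45]
wrist_force: [4.3, 2.7, -1.4]
gripper_width: 0.0148
```

Run:
```python
from h import *
for n in("scene","top"):
    im=robot.get_image(n); cv2.imwrite(f"pics/{n}8.png",im[:,:,::-1])
    if n=="scene":cv2.imwrite("pics/z8.png",cv2.resize(im[170:300,335:480,::-1],None,fx=4.6,fy=4.6,interpolation=cv2.INTER_CUBIC))
s=robot.read_state();print(s['tcp_pos'],s['tool_rot'],s['wrist_force'],s['moment'])
h=np.array([.5725,-.1694]);a=np.array([.5503,-.0847])-h;b=s['tcp_pos'][:2]-h
print(np.degrees(np.arctan2(b[1],b[0])-np.arctan2(a[1],a[0])),np.linalg.norm(a),np.linalg.norm(b))
```

```text
[ 0.51745746 -0.10348638  0.19678411] [ 3.14096683e+00 -8.67018995e-04  4.49872980e-01] [ 3.1286404   2.55282036 -2.32444824] [ 0.53019636 -0.86841524  0.09263261]
25.177329055805206 0.08756100730347956 0.08587366420870593
```

View pics/z8.png

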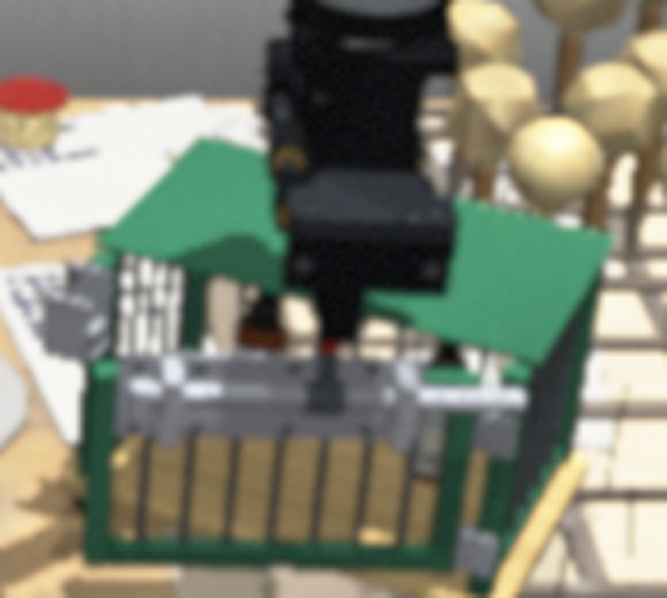

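View pics/top8.png

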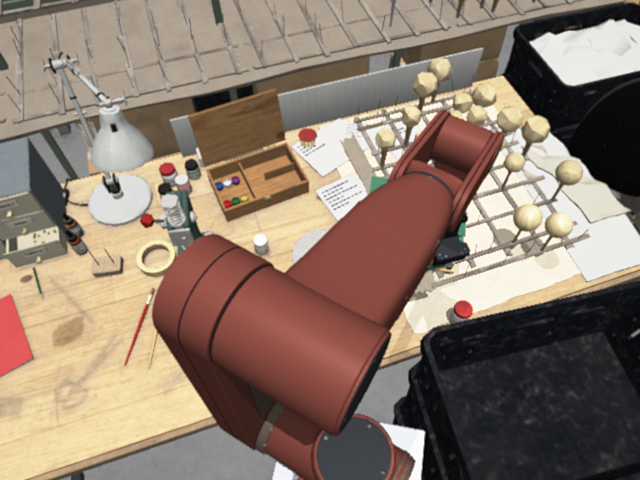

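Run:
```python
from h import *
np.set_printoptions(precision=4,suppress=True)
f=lambda L,s:[(335+(a+.5)/s-.5,170+(b+.5)/s-.5) for a,b in L]
t=plane("scene",f([(88,366)],4.6),.158)[0]; b=plane("scene",f([(90,560)],4.6),.036)[0]
t0=plane("scene",[(325+160.5/5-.5,185+412/4.8-.5)],.036)[0]
print(t,b,t0)
h=np.array([.5725,-.1694])
for p in(t,b):
    d=p[:2]-h;print(np.linalg.norm(d),np.degrees(np.arctan2(-d[0],d[1])))
```

```text
[0.4814 0.0109 0.158 ] [0.4853 0.0046 0.036 ] [0.5713 0.0391 0.036 ]
0.20194775442890397 26.80146477396809
0.19467195542580742 26.61827442273522
```

The free edge measures about 25° once the edge thickness and cage yaw are allowed for. I'll nudge gently along the bolt to confirm it is still against its back stop.

Call:
carry_out(motion=[[0,0.015,0,0],[0,0,0,0],[0,0,0,0],[0,0,0,0]])

```text
clock: 13.6
tcp_pos: [0.5174, -0.1036, 0.1965]
tool_rot: [-3.141, -0.0, 0.45]
wrist_force: [3.2, 4.9, -1.6]
gripper_width: 0.015
```

```bash
python3 -c "
from rig import robot
s=robot.read_state();print(s['clock'],s['wrist_force'],s['gripper_width']);print(robot.sign_off())"
```

```text
13.6 [ 3.17983634  4.8685007  -1.61989816] 0.015017779524392916
the job is handed in; nothing more can be done
None
```

I opened the gate about 25° and handed the job in at 13.6 s, with the arm still holding the knob and the bolt drawn.

- **Bolt:** I gripped the knob from above and lifted it about 14 mm. I then drew it slowly back to its stop, about 43 mm by the tool's travel against the nominal 45 mm. There was no resistance at the keeper, and the wrist force stayed under about 7 N throughout.
- **Gate:** I eased it open in 1.25° steps, turning the wrist along with it.
- **Last checks:**
    - **Opening angle:** the tool's arc gives 25.2°. The free edge in the camera picture gives about 26.7° uncorrected, which I put at roughly 24–25° after estimating the edge thickness and cage yaw.
    - **Bolt position:** a final 0.75 mm nudge barely moved it and the force rose, so it is against its back stop.
    - **Grip:** it held at 15 mm on the 16 mm knob.
- **Other things:** nothing else looked moved, but in the last pictures the arm hides the mug, so I couldn't check it.
- **Disagreements:** the knob's radius about my estimated hinge shrank by 1.7 mm during the swing, probably an error in my hinge estimate. When the jaws first closed they pulled the knob about 1 mm off centre (about 6 N), which I relieved before lifting.

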